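Change the printing block in the registration corner

TASK

The first colour is printed: take its block out of the corner of the registration board and set it down flat on the middle of the newsprint pad, carved face up, without dropping it. Then lay the second block, carved face up, in that corner with its long side along the long fence, slide it fully home against both fences and finish while still holding it: keep your fingers on it, pressing it firmly against both fences at once, so that I can tape it down. Leave everything else where it is.

Things in the scene. Friction and masses are not known exactly. Their poses are not given: they have to be found in the camera images.
- done_block_center (a point): centre (12 mm above its underside) of the block that starts in the board's corner: wood faced with grey lino, sun-and-stripes carving on top, 90 x 60 x 24 mm, 0.1 kg. x along its 90 mm side, y along its 60 mm side, z up. It lies within 4 mm of both fences, long side along the long fence, so there it can be gripped only above the fences (they reach 8 mm up its sides)
- next_block_center (a point): centre (12 mm above its underside) of the second block, same make and size (90 x 60 x 24 mm, 0.1 kg, palm-tree carving on top), which starts flat on the bare table beside the board, carved face up. x along its 90 mm side, y along its 60 mm side, z up
- corner (a point): inner corner where the two fences meet, at the top face of the fixed plywood board (12 mm above the table). x points square into the long fence, y square into the short fence, z up. The block's place is at negative x, y: seated, its centre is at x -30, y -45, z +12 mm. Board edges: x -170 to +30, y -200 to +30. The tape roll lies on it about x -125, y -155
- long_fence: wooden strip fixed on the board along corner's y axis, 205 long, 20 wide, 8 high (its top is 20 mm above the table, 16 mm below the top of a block on the board). Inner face at x = 0 of corner, from y -185 to +20 mm there. Origin: centre of its underside, axes as corner. Rigid
- short_fence: wooden strip fixed on the board, running along the corner's x axis, 130 long, 20 wide, 8 high; its inner face is at y = 0 of corner and it runs from x -130 to 0 mm there. Origin: centre of its underside, axes as corner. Rigid
- pad_top (a point): centre of the top face of the newsprint pad, a white paper pad 180 (x) x 150 (y) x 7 mm lying fixed on the table beside the board, on the other side from the second block; x, y along its sides, z up; the top face is 7 mm above the table
- tape_roll: small roll of masking tape lying flat on the near part of the registration board, diameter 58, 24 high; a bystander, leave it. Origin: centre of its underside
- ink_jar: black ink jar, diameter 68, 75 high; a bystander, leave it. Origin: centre of its underside
- lidded_tub: white plastic tub with a lid, diameter 112, 74 high; a bystander, leave it. Origin: centre of its underside
- open_tub: open white plastic paint tub, diameter 108 at the rim, 80 high; a bystander, leave it. Origin: centre of its underside
- gouge: lino gouge with wooden handle, about 145 long, 18 high; a bystander, leave it. Origin: on its underside, near mid-length
- ruler: steel ruler lying flat, 300 x 30 x 3; a bystander, leave it. Origin: centre of its underside
- eraser: white eraser, 50 x 24 x 13; a bystander, leave it. Origin: centre of its underside
Not all that is in view belongs to the job. Leave any turquoise look-alike of the part that bears done_block_center alone.

How it is judged:
By the outcome, as a careful person would: the job done as asked, in the order asked, and still so for the second after the job is handed in, while the arm keeps its last pose, push and grip.
It also fails if it takes over 61 s, if anything falls off the work surface, if the arm or the gripper's body presses on something with over 40 N, if the wrist force passes 120 N, or if a joint passes its speed limit or range.

ROBOT

A 6-joint arm with a two-finger parallel gripper is mounted at the origin on the work surface. World frame = base frame: x ahead of the robot, y to its left, z up, the work surface at z = 0. Lengths are in m, angles in rad, forces in N, time in s.
With the tool pointing down it reaches from about 0.35 to 0.85 m from the base axis. Payload 8.1 kg.
Tool frame: the origin (TCP) lies midway between the tips of the shut fingers; the grasp point (between the pads) lies 19 mm behind it (robot.grip_point_offset is the distance from the TCP to the grasp point, in m); z points along the fingers, y is the line along which they close (so a half turn about z gives the same grasp; the last joint's range is limited). The gripper opens to 93 mm and grips with 3 to 60 N. Pads are 15 mm wide; open, the fingers measure 128 mm over their backs; the gripper's body (75 mm by 188 mm) begins 65 mm behind the grasp point.
Start: joints at [-1.202, 0.13, 1.488, -0, 1.523, -0.085], TCP at [0.263, -0.539, 0.219] pointing down, gripper open.
Joint ranges: [-2.96, 2.96], [-0.89, 2.26], [0.02, 2.5], [-1.34, 4.48], [0, 2.73], [-2.66, 2.66]. Speed limits (rad/s): [2.39, 2.39, 2.79, 3.14, 3.14, 3.14].

INTERFACE

Orientations are given as a rotation vector (axis times angle).
In Python, from plant import robot, read_camera, job gives the robot as it stands.
- The arm moves only by the shell command python3 -m inch 'ROWS' [FORCE]. ROWS is JSON, one flat list of numbers, 5 for each row, row after row: the shift along the world's x, y, z in mm, then the turn about the world's z in degrees, then the opening in per cent of the stroke, from 0 (shut) to 100 (fully open). In form: [dx, dy, dz, yaw, hand, dx, dy, dz, yaw, hand, ...]. A call has 1 to 10 rows; each row is the pose to reach, as a shift and turn from the pose commanded when the call began; what a row does not reach only later rows make up. A row lasts 1/12 s, in which the tool goes at most 41.7 mm and 7.16 degrees, less where a joint would pass 70% of its speed; a pose out of reach is approached as far as the arm can. A call with a gripper value outside its range is refused whole. The fingers move at their own pace and stop on an object; FORCE is the grip in N (left out, the last holds). Time passes only in rows, so rows that repeat a pose let the fingers close. It gives the time, the measured TCP pose, the force, the opening and the grip force at its end, in the units of the state.
- robot.read_state(): the state, without advancing time (a new reading comes with each control period).
- read_camera(name): name is "side" or "top"; returns a dict with "image" (480x640x3 uint8, blue, green, red), "K" (3x3 intrinsics, pixels), "extrinsics" (4x4, takes a point from world to camera coordinates). Camera axes: x right, y down, z forward; pixel columns grow to the right and rows downward; lengths in m; the calibration is good to about 2 mm. A picture is of the moment at which its call begins. There is no depth.
- job.close_job(): hands the job in; it is judged then, once.
The state is a dict: "t": time; "q": joint angles; "dq": joint speeds; "joint_torque": joint torques, N m; "tool_pos": TCP position; "orientation": TCP orientation; "force": force on the tool from outside, world axes, zero at the start; "wrist_torque": the same for the moment, N m; "opening": finger opening in m; "gripper_force": force on a finger pad.
Only numpy, scipy, OpenCV 4.12 (cv2) and the standard library are available. Lean on these libraries where they do the work, as an engineer would, in place of code of your own. Each camera call takes 0.05 s, during which the arm holds its last target. There are 200 camera calls.

## Working session

There is one attempt and no reset: what is moved stays moved. The work goes in short steps, Python scripts to look and compute and a shell command to move; the robot and the scene stay as the last step left them, time stands still between calls to the robot, and variables do not carry over. Pictures are saved under pics/ and viewed, at most 10 in all, crops included, and the job is handed in when it is done.

```bash
ls; mkdir -p pics
python3 - <<'E'
from plant import robot, read_camera
import cv2
for n in("top","side"):
    c=read_camera(n); cv2.imwrite(f"pics/{n}0.png",c["image"]); print(n,c["K"].tolist(),c["extrinsics"].round(4).tolist())
s=robot.read_state(); print(s["t"],s["tool_pos"],s["orientation"],s["opening"])
E
```

```text
pics
top [[531.5763020642427, 0.0, 323.7009386048068], [0.0, 531.5763020642427, 235.29506390567306], [0.0, 0.0, 1.0]] [[-0.0227, -0.9996, -0.0164, 0.0449], [-0.9985, 0.0235, -0.0486, 0.4929], [0.0489, 0.0153, -0.9987, 1.4739], [0.0, 0.0, 0.0, 1.0]]
side [[441.85143656280184, 0.0, 313.15626414797], [0.0, 441.85143656280184, 243.9611120600523], [0.0, 0.0, 1.0]] [[0.9979, -0.0644, -0.0083, -0.4881], [-0.0525, -0.7244, -0.6874, 0.0571], [0.0382, 0.6864, -0.7262, 0.987], [0.0, 0.0, 0.0, 1.0]]
0.1 [ 0.26285592 -0.53880078  0.21770558] [-3.05951201e+00 -7.06374115e-01  4.15873143e-04] 0.09298575444195784
```

View pics/top0.png

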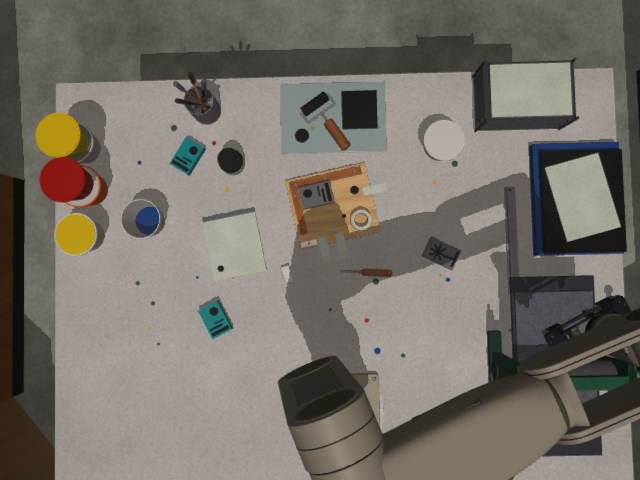

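View pics/side0.png

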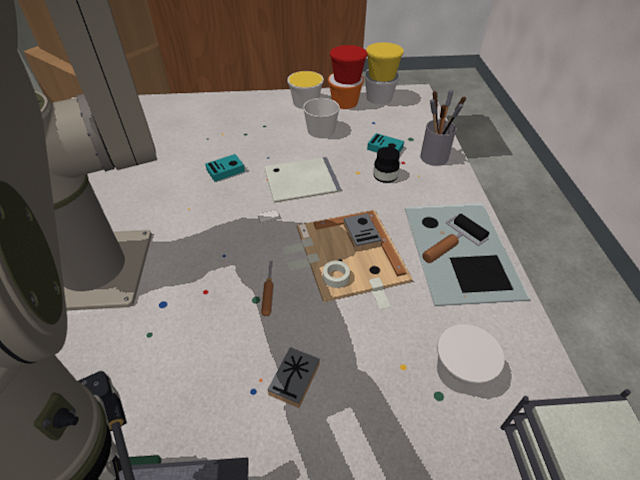

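The top view shows the grey sun block at about (317,194) in the board's corner. The long fence runs along the top edge and the short fence down the left. Things that could be mistaken for it are the turquoise look-alikes at (187,156) and (214,317), and the palm block at (441,253), which is the second block. I choose the grey one at (317,194). The pad is at (235,244). I'll check this in one close crop.

Run:
```python
import cv2,numpy as np
t=cv2.imread("pics/top0.png")
a=cv2.resize(t[155:265,280:390],(560,560),interpolation=cv2.INTER_CUBIC) 
b=cv2.resize(t[225:280,412:472],(240,220),interpolation=cv2.INTER_CUBIC) # x4
p=cv2.resize(t[200:285,197:277],(240,255),interpolation=cv2.INTER_CUBIC) # x3
o=np.zeros((560,800,3),np.uint8); o[:,:560]=a; o[:220,560:]=b; o[240:495,560:]=p
cv2.imwrite("pics/crop1.png",o)
```

```text
(no output)
```

View pics/crop1.png

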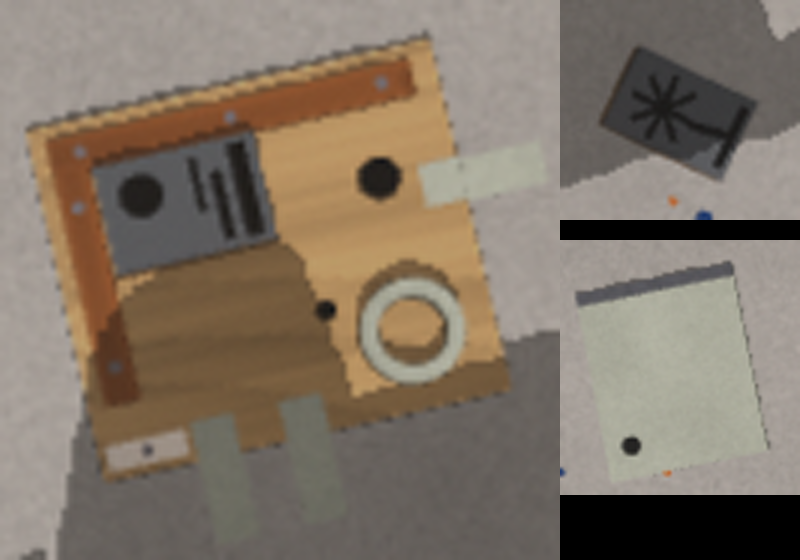

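The crop confirms it: grey sun-and-stripes block in the corner, palm block to the right, pad with a grey bound edge. Next I fit poses to the corners.

```bash
cat > h.py <<'E'
import numpy as np
from scipy.optimize import least_squares
def cam(n):
    K={"top":(531.5763,323.7009,235.2951),"side":(441.8514,313.1563,243.9611)}[n]
    E={"top":[[-0.0227,-0.9996,-0.0164,0.0449],[-0.9985,0.0235,-0.0486,0.4929],[0.0489,0.0153,-0.9987,1.4739]],
       "side":[[0.9979,-0.0644,-0.0083,-0.4881],[-0.0525,-0.7244,-0.6874,0.0571],[0.0382,0.6864,-0.7262,0.987]]}[n]
    return K,np.array(E)
def ray(n,uv,z):
    (f,cx,cy),E=cam(n); R,t=E[:,:3],E[:,3]; o=-R.T@t
    uv=np.atleast_2d(uv).astype(float)
    d=np.c_[(uv[:,0]-cx)/f,(uv[:,1]-cy)/f,np.ones(len(uv))]@R
    return (o+d*((z-o[2])/d[:,2])[:,None])[:,:2]
def uncrop(pts,s,u0,v0): return (np.array(pts,float)+.5)/s-.5+[u0,v0]
def fit(P,L,g0): # P world pts; L local pts -> x,y,theta
    def r(p):
        c,s=np.cos(p[2]),np.sin(p[2]); return (L@np.array([[c,s],[-s,c]])+p[:2]-P).ravel()
    q=least_squares(r,[*P.mean(0),g0]); return q.x,np.sqrt(np.mean(q.fun**2))*1e3
E
python3 - <<'E'
from h import *
s=560/110
rect=lambda a,b:np.array([[a,b],[a,-b],[-a,-b],[-a,b]])/2
# corner-frame axes: x up in image, y left. order: UL(+x,+y),UR(+x,-y),LR(-x,-y),LL(-x,+y)
b=ray("top",uncrop([(28,128),(430,35),(510,388),(105,480)],s,280,155),.012)
p,e=fit(b,np.array([[.03,.03],[.03,-.2],[-.17,-.2],[-.17,.03]]),.2); print("corner",p[:2]*1e3,np.degrees(p[2]),e)
d=ray("top",uncrop([(93,163),(255,130),(276,240),(118,277)],s,280,155),.036)
q,e=fit(d,rect(.06,.09),.2); print("done",q[:2]*1e3,np.degrees(q[2]),e)
c,ss=np.cos(p[2]),np.sin(p[2]); print("done in corner", (q[:2]-p[:2])@np.array([[c,-ss],[ss,c]])*1e3)
print("seat", p[:2]*1e3+np.array([[c,-ss],[ss,c]])@[-30,-45])
n=ray("top",uncrop([(78,46),(197,102),(160,181),(40,123)],4,412,225),.024)
q,e=fit(n,rect(.06,.09),-.4); print("next",q[:2]*1e3,np.degrees(q[2]),e)
g=ray("top",uncrop([(17,52),(173,22),(209,210),(52,243)],3,197,200),.007)
q,e=fit(g,rect(.18,.15),.2); print("pad",q[:2]*1e3,np.degrees(q[2]),e)
from scipy.spatial.transform import Rotation as R
print(R.from_rotvec([-3.0595,-.70637,0]).as_matrix().round(3))
E
```

```text
corner [629.76966203 104.75621107] 11.38808715592805 0.841003165686508
done [606.29257265  51.73807391] 10.758745044550412 1.107951767963911
done in corner [-33.4834961 -47.3386954]
seat [609.24570291  54.71855423]
next [ 437.07337207 -290.05678593] -27.122885113592048 0.3688246149627171
pad [476.90364499 285.63949518] 9.88921535893166 0.645443234985839
[[ 0.899  0.438 -0.   ]
 [ 0.438 -0.899  0.002]
 [ 0.    -0.002 -1.   ]]
```

```bash
python3 -m inch '[172,295,0,38,100,172,295,0,38,100,172,295,0,38,100,172,295,0,38,100,172,295,0,38,100,172,295,0,38,100,172,295,0,38,100,172,295,0,38,100,172,295,0,38,100,172,295,0,38,100]' 20
python3 -m inch '[171,295,-80,37,100,171,295,-80,37,100,171,295,-80,37,100,171,295,-80,37,100,171,295,-80,37,100,171,295,-80,37,100,171,295,-80,37,100,171,295,-80,37,100,171,295,-80,37,100,171,295,-80,37,100]'
python3 -m inch '[0,0,0,0,100,0,0,0,0,100,0,0,0,0,100]'
python3 - <<'E'
from plant import read_camera
import cv2,numpy as np
t=read_camera("top")["image"]; s=read_camera("side")["image"]
o=np.hstack([cv2.resize(t[155:265,280:390],(400,400),interpolation=cv2.INTER_CUBIC),cv2.resize(s[170:310,290:430],(400,400),interpolation=cv2.INTER_CUBIC)])
cv2.imwrite("pics/top1.png",t); cv2.imwrite("pics/c2.png",o)
E
```

```text
t: 0.93
tool_pos: [0.436, -0.2418, 0.2184]
orientation: [-2.66, -1.67, -0.0]
force: [0.2, 0.2, 0.4]
opening: 0.0932
gripper_force: 0.0
t: 1.77
tool_pos: [0.6064, 0.0522, 0.1364]
orientation: [-1.994, -2.425, 0.002]
force: [0.0, 0.5, 0.2]
opening: 0.093
gripper_force: 0.0
t: 2.02
tool_pos: [0.606, 0.0486, 0.139]
orientation: [2.0, 2.422, -0.0]
force: [-0.1, 0.2, 0.3]
opening: 0.0927
gripper_force: 0.0
```

View pics/c2.png

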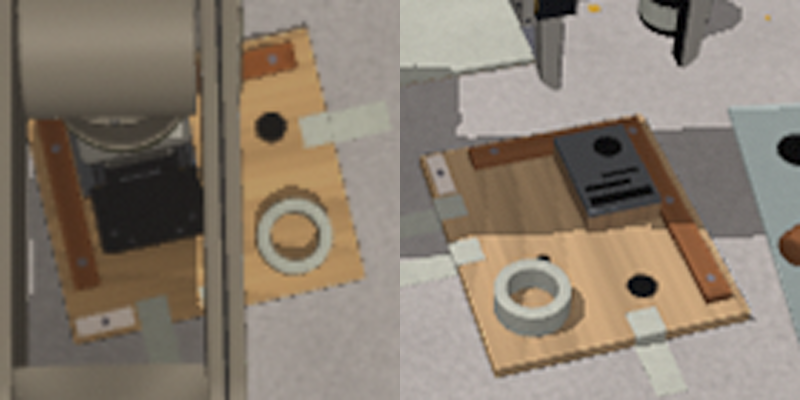

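```bash
python3 -m inch '[0,0,-40,0,100,0,0,-75,0,100,0,0,-90,0,100,0,0,-90,0,100,0,0,-90,0,100,0,0,-90,0,100]'
python3 -m inch '[0,0,0,0,100]';python3 -m inch '[0,0,0,0,100]'
python3 - <<'E'
from h import *
d=ray("side",(np.array([(556,135),(628,123),(662,202),(590,218)])-[400,0]+.5)/(400/140)-.5+[290,170],.036)
print(d, d.mean(0))
E
```

```text
t: 2.62
tool_pos: [0.6074, 0.0502, 0.0508]
orientation: [1.998, 2.422, 0.003]
force: [-0.5, -0.2, 0.7]
opening: 0.0929
gripper_force: 0.0
t: 2.7
tool_pos: [0.608, 0.0504, 0.0514]
orientation: [1.997, 2.421, 0.004]
force: [-0.3, 0.5, -0.4]
opening: 0.0933
gripper_force: 0.0
t: 2.78
tool_pos: [0.6077, 0.0506, 0.051]
orientation: [1.997, 2.422, 0.004]
force: [-1.4, -0.1, 0.7]
opening: 0.0931
gripper_force: 0.0
[[ 0.56915686  0.09176844]
 [ 0.63076688  0.10193878]
 [ 0.64347752  0.00917119]
 [ 0.58486117 -0.0038658 ]] [0.6070656  0.04975315]
```

```bash
python3 -m inch '[0,0,-14,0,100,0,0,-28,0,100,0,0,-28,0,100,0,0,-28,0,100,0,0,-28,0,100]'
python3 -m inch '[0,0,0,0,70,0,0,0,0,60,0,0,0,0,50,0,0,0,0,50,0,0,0,0,50,0,0,0,0,50,0,0,0,0,50,0,0,0,0,50]' 30
```

```text
t: 3.2
tool_pos: [0.6067, 0.0507, 0.0202]
orientation: [1.998, 2.423, 0.001]
force: [1.7, -0.4, 3.7]
opening: 0.0928
gripper_force: 1.7
t: 3.87
tool_pos: [0.6057, 0.0507, 0.0204]
orientation: [-1.998, -2.424, 0.001]
force: [1.5, 0.1, 1.2]
opening: 0.0597
gripper_force: 30.1
```

```bash
python3 -m inch '[0,0,15,0,50,0,0,30,0,50,0,0,60,0,50,0,0,95,0,50,0,0,110,0,50,0,0,110,0,50,0,0,110,0,50]'
python3 - <<'E'
from plant import read_camera
import cv2,numpy as np
s=read_camera("side")["image"]
cv2.imwrite("pics/c3.png",cv2.resize(s[120:320,240:480],(720,600),interpolation=cv2.INTER_CUBIC))
E
```

```text
t: 4.45
tool_pos: [0.606, 0.0507, 0.1307]
orientation: [1.998, 2.424, 0.0]
force: [0.6, 0.2, -1.0]
opening: 0.0598
gripper_force: 30.0
```

View pics/c3.png

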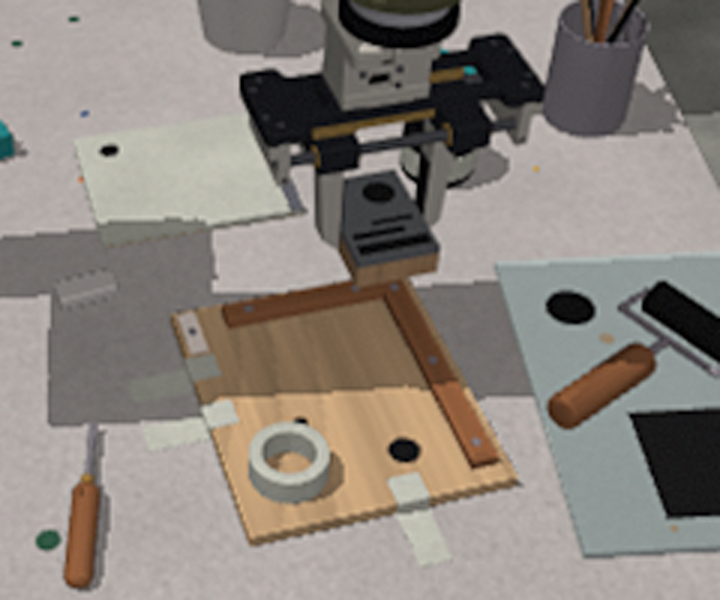

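The block is held level and carved face up, and the pad is clear.

```bash
python3 -m inch '[-13,24,0,0,50,-32,58,0,0,50,-50,91,0,0,50,-68,124,0,-1,50,-86,157,0,-1,50,-104,190,0,-1,50,-120,218,0,-1,50,-129,235,0,-1,50,-129,235,0,-1,50,-129,235,0,-1,50]'
python3 -m inch '[0,0,-20,0,50,0,0,-50,0,50,0,0,-80,0,50,0,0,-100,0,50,0,0,-105,0,50,0,0,-105,0,50,0,0,-105,0,50,0,0,-105,0,50]'
python3 - <<'E'
from plant import read_camera
import cv2
s=read_camera("side")["image"]
cv2.imwrite("pics/c4.png",cv2.resize(s[130:230,220:370],(750,500),interpolation=cv2.INTER_CUBIC))
E
```

```text
t: 5.33
tool_pos: [0.475, 0.2858, 0.1281]
orientation: [-2.015, -2.408, 0.006]
force: [-0.5, -0.2, -1.1]
opening: 0.0595
gripper_force: 30.0
t: 6.0
tool_pos: [0.4785, 0.2858, 0.0273]
orientation: [2.019, 2.405, 0.003]
force: [0.9, 0.0, -0.7]
opening: 0.0598
gripper_force: 30.0
```

View pics/c4.png

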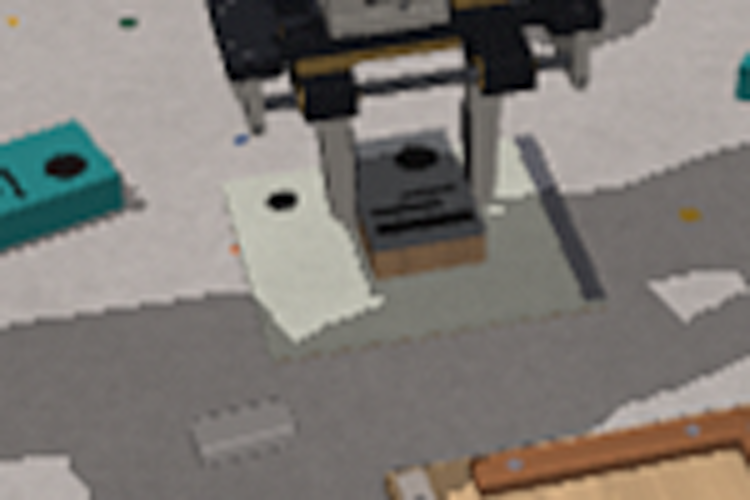

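```bash
python3 -m inch '[0,0,-4,0,50,0,0,-8,0,50,0,0,-10,0,50,0,0,-10,0,50,0,0,-10,0,50]'
python3 -m inch '[0,0,-1,0,50,0,0,-1,0,50,0,0,-1,0,50]'
python3 -m inch '[0,0,-1,0,50,0,0,-1,0,50,0,0,-1,0,50]'
```

```text
t: 6.47
tool_pos: [0.4769, 0.2857, 0.0155]
orientation: [-2.019, -2.407, 0.001]
force: [0.3, -0.0, -1.9]
opening: 0.0594
gripper_force: 30.0
t: 6.72
tool_pos: [0.477, 0.2858, 0.0153]
orientation: [-2.019, -2.407, 0.0]
force: [-3.2, -2.4, 5.7]
opening: 0.0595
gripper_force: 30.0
t: 6.97
tool_pos: [0.477, 0.2858, 0.0153]
orientation: [-2.019, -2.407, 0.001]
force: [-7.5, -4.2, 15.2]
opening: 0.0597
gripper_force: 30.0
```

```bash
python3 -m inch '[0,0,1,0,50,0,0,1,0,50,0,0,1,0,75,0,0,1,0,100,0,0,1,0,100,0,0,1,0,100,0,0,1,0,100,0,0,1,0,100]'
python3 -m inch '[0,0,15,0,100,0,0,40,0,100,0,0,75,0,100,0,0,115,0,100,0,0,120,0,100,0,0,120,0,100]'
python3 - <<'E'
from plant import read_camera
import cv2
cv2.imwrite("pics/side3.png",read_camera("side")["image"])
E
python3 -m inch '[-10,-288,0,-18,100,-10,-288,0,-18,100,-10,-288,0,-18,100,-10,-288,0,-18,100,-10,-288,0,-18,100,-10,-288,0,-18,100,-10,-288,0,-18,100,-10,-288,0,-18,100]'
python3 -m inch '[-30,-288,0,-19,100,-30,-288,0,-19,100,-30,-288,0,-19,100,-30,-288,0,-19,100,-30,-288,0,-19,100,-30,-288,0,-19,100,-30,-288,0,-19,100,-30,-288,0,-19,100,-30,-288,0,-19,100]'
python3 - <<'E'
from plant import read_camera
import cv2,numpy as np
s=read_camera("side")["image"];t=read_camera("top")["image"]
o=np.zeros((600,800,3),np.uint8)
o[:300,:400]=cv2.resize(cv2.imread("pics/side3.png")[130:230,230:363],(400,300),interpolation=cv2.INTER_CUBIC)
o[:300,400:]=cv2.resize(s[320:420,230:363],(400,300),interpolation=cv2.INTER_CUBIC)
o[300:,:400]=cv2.resize(t[195:285,195:315],(400,300),interpolation=cv2.INTER_CUBIC)
o[300:,400:]=cv2.resize(s[195:315,280:440],(400,300),interpolation=cv2.INTER_CUBIC)
cv2.imwrite("pics/c5.png",o); cv2.imwrite("pics/side4.png",s); cv2.imwrite("pics/top4.png",t)
E
```

```text
t: 7.63
tool_pos: [0.477, 0.2857, 0.0145]
orientation: [-2.019, -2.407, 0.0]
force: [-0.3, -0.6, -0.1]
opening: 0.0918
gripper_force: 0.0
t: 8.13
tool_pos: [0.4797, 0.287, 0.1389]
orientation: [2.017, 2.404, 0.011]
force: [0.5, -0.1, -0.7]
opening: 0.0927
gripper_force: 0.0
t: 8.85
tool_pos: [0.4652, -0.0081, 0.1323]
orientation: [-2.376, -2.054, 0.007]
force: [0.1, -0.4, -0.2]
opening: 0.093
gripper_force: 0.0
t: 9.6
tool_pos: [0.4356, -0.291, 0.1321]
orientation: [-2.678, -1.635, 0.002]
force: [0.3, 0.2, -0.2]
opening: 0.0929
gripper_force: 0.0
```

View pics/c5.png

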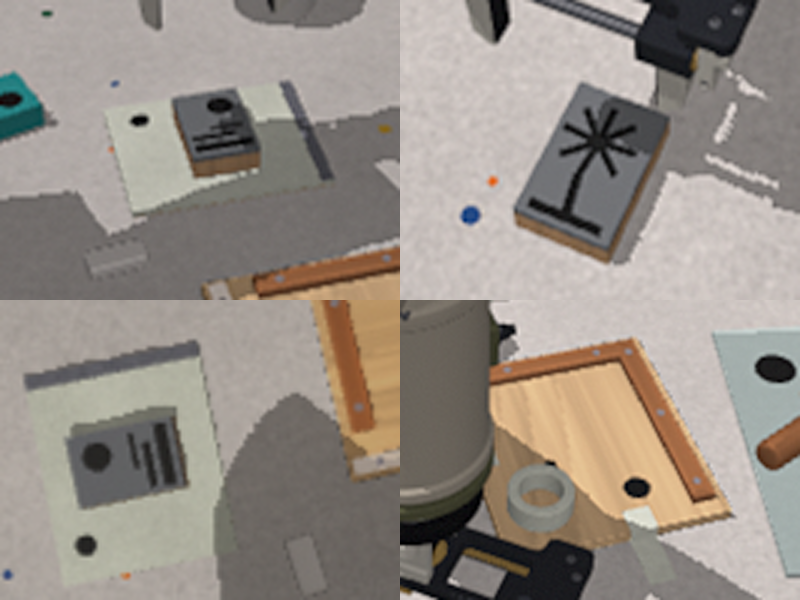

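Run:
```python
from h import *
n=ray("side",uncrop([(182,85),(270,120),(212,248),(116,212)],3.0075,230,320),.024)
rect=lambda a,b:np.array([[a,b],[a,-b],[-a,-b],[-a,b]])/2
print(n)
q,e=fit(n,np.array([[-.03,.045],[.03,.045],[.03,-.045],[-.03,-.045]]),-.4); print("next",q[:2]*1e3,np.degrees(q[2]),e)
print("corner~",ray("side",uncrop([(222,62)],2.5,280,195),.02))
from plant import robot
print(robot.read_state()["tool_pos"])
```

```text
[[ 0.43101038 -0.24160829]
 [ 0.48342595 -0.2691299 ]
 [ 0.44491618 -0.34627214]
 [ 0.39077385 -0.3212426 ]]
next [ 437.53158962 -294.56323389] -26.53942262633101 0.9985058945450836
corner~ [[0.62877558 0.09547895]]
[ 0.43632786 -0.28882218  0.13268522]
```

```bash
python3 -m inch '[1,-2,-30,0,100,1,-2,-65,0,100,1,-2,-90,0,100,1,-2,-100,0,100,1,-2,-100,0,100,1,-2,-100,0,100,1,-2,-100,0,100,1,-2,-100,0,100]'
python3 -m inch '[0,0,0,0,100,0,0,0,0,100,0,0,0,0,100]'
```

```text
t: 10.37
tool_pos: [0.4396, -0.2931, 0.0369]
orientation: [2.675, 1.64, 0.002]
force: [-0.3, 0.1, 0.6]
opening: 0.0927
gripper_force: 0.0
t: 10.62
tool_pos: [0.4385, -0.2927, 0.0355]
orientation: [2.678, 1.641, 0.001]
force: [-0.8, 0.4, -0.8]
opening: 0.0928
gripper_force: 0.0
```

```bash
python3 -m inch '[0,0,-12,0,100,0,0,-23,0,100,0,0,-23,0,100,0,0,-23,0,100,0,0,-23,0,100,0,0,-23,0,100]'
python3 -m inch '[0,0,0,0,100,0,0,0,0,100,0,0,0,0,100]'
```

```text
t: 11.12
tool_pos: [0.4381, -0.2924, 0.0117]
orientation: [-2.679, -1.641, -0.0]
force: [-0.3, -0.6, 0.6]
opening: 0.093
gripper_force: 0.0
t: 11.37
tool_pos: [0.4383, -0.2925, 0.012]
orientation: [2.678, 1.641, 0.0]
force: [0.7, -0.6, 0.5]
opening: 0.0927
gripper_force: 0.0
```

```bash
python3 -m inch '[0,0,0,0,70,0,0,0,0,60,0,0,0,0,50,0,0,0,0,50,0,0,0,0,50,0,0,0,0,50,0,0,0,0,50,0,0,0,0,50]' 40
python3 -m inch '[0,0,10,0,50,0,0,25,0,50,0,0,50,0,50,0,0,80,0,50,0,0,100,0,50,0,0,110,0,50,0,0,110,0,50,0,0,110,0,50,0,0,110,0,50]'
python3 -m inch '[8,17,0,3,50,23,47,0,7,50,38,77,0,11,50,53,107,0,15,50,68,138,0,19,50,83,169,0,23,50,98,200,0,27,50,113,230,0,31,50,126,257,0,35,50,134,273,0,38,50]'
python3 -m inch '[15,30,0,0,50,25,50,0,0,50,32,65,0,0,50,32,65,0,0,50,32,65,0,0,50,32,65,0,0,50]'
```

```text
t: 12.03
tool_pos: [0.438, -0.2923, 0.0116]
orientation: [-2.679, -1.641, 0.0]
force: [0.3, -0.6, 0.1]
opening: 0.0595
gripper_force: 40.0
t: 12.78
tool_pos: [0.4372, -0.2915, 0.1199]
orientation: [-2.677, -1.64, 0.001]
force: [-0.1, -0.7, -1.5]
opening: 0.0595
gripper_force: 40.0
t: 13.62
tool_pos: [0.5715, -0.0161, 0.1192]
orientation: [-1.989, -2.427, 0.002]
force: [0.9, -0.5, -1.6]
opening: 0.0596
gripper_force: 40.0
t: 14.12
tool_pos: [0.6028, 0.0452, 0.1199]
orientation: [-1.997, -2.423, 0.003]
force: [-0.4, -1.2, -0.7]
opening: 0.0595
gripper_force: 40.0
```

```bash
python3 -m inch '[0,0,-20,0,50,0,0,-45,0,50,0,0,-70,0,50,0,0,-82,0,50,0,0,-87,0,50,0,0,-87,0,50,0,0,-87,0,50,0,0,-87,0,50]'
python3 - <<'E'
from plant import read_camera
import cv2
s=read_camera("side")["image"]
cv2.imwrite("pics/c6.png",cv2.resize(s[180:300,290:440],(750,600),interpolation=cv2.INTER_CUBIC))
E
```

```text
t: 14.78
tool_pos: [0.6054, 0.0455, 0.0365]
orientation: [1.997, 2.422, 0.003]
force: [-0.0, 0.3, -0.9]
opening: 0.0594
gripper_force: 40.0
```

View pics/c6.png

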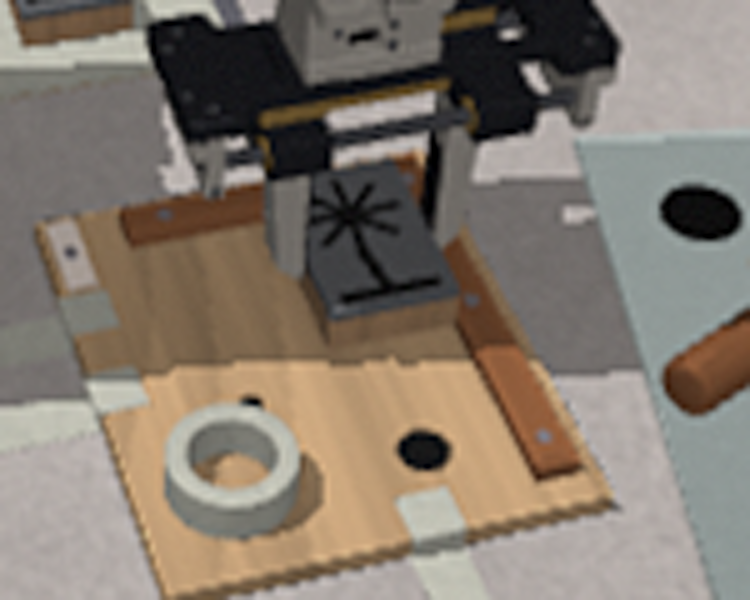

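```bash
python3 -m inch '[-3,-1,0,0,50,-3,-1,-4,0,50,-3,-1,-7,0,50,-3,-1,-9,0,50,-3,-1,-9,0,50,-3,-1,-9,0,50]'
python3 -m inch '[0,0,-1,0,50,0,0,-1,0,50,0,0,-2,0,50,0,0,-2,0,50]'
python3 -m inch '[0,0,0,0,50,0,0,0,0,50]'
```

```text
t: 15.33
tool_pos: [0.6007, 0.0448, 0.0252]
orientation: [-1.998, -2.424, 0.001]
force: [0.6, 0.4, -0.8]
opening: 0.0595
gripper_force: 40.0
t: 15.67
tool_pos: [0.6012, 0.0447, 0.0237]
orientation: [1.998, 2.424, 0.0]
force: [0.3, -0.3, -1.3]
opening: 0.0599
gripper_force: 40.0
t: 15.83
tool_pos: [0.6011, 0.0447, 0.0236]
orientation: [1.998, 2.424, -0.0]
force: [-0.4, -0.1, -0.7]
opening: 0.0599
gripper_force: 40.0
```

```bash
python3 -m inch '[0,0,-0.5,0,50,0,0,-1,0,50,0,0,-1,0,50,0,0,-1,0,50]'
python3 -m inch '[3,1,0,0,50,3,1,0,0,50,3,1,0,0,50]'
python3 -m inch '[2,0,0,0,50,2,0,0,0,50,2,0,0,0,50]'
```

```text
t: 16.17
tool_pos: [0.6011, 0.0447, 0.0236]
orientation: [1.998, 2.424, -0.0]
force: [-5.1, 0.7, 7.6]
opening: 0.0595
gripper_force: 40.0
t: 16.42
tool_pos: [0.6045, 0.0457, 0.0236]
orientation: [1.998, 2.424, 0.001]
force: [-2.6, -0.6, 6.6]
opening: 0.0595
gripper_force: 40.0
t: 16.67
tool_pos: [0.6063, 0.0457, 0.0236]
orientation: [1.998, 2.424, 0.0]
force: [-3.9, 0.1, 7.3]
opening: 0.0596
gripper_force: 40.0
```

```bash
for i in 1; do python3 -m inch '[2,0.4,0,0,50,2,0.4,0,0,50,2,0.4,0,0,50]'; done
python3 -m inch '[1,0.2,0,0,50,1,0.2,0,0,50,1,0.2,0,0,50]'
python3 -m inch '[1,0.2,0,0,50,1,0.2,0,0,50,1,0.2,0,0,50]'
```

```text
t: 16.92
tool_pos: [0.6083, 0.046, 0.0237]
orientation: [1.998, 2.424, 0.0]
force: [-3.9, -0.5, 8.9]
opening: 0.0595
gripper_force: 40.0
t: 17.17
tool_pos: [0.6091, 0.0461, 0.0236]
orientation: [1.998, 2.424, -0.0]
force: [-4.8, -1.3, 8.7]
opening: 0.0592
gripper_force: 40.0
t: 17.42
tool_pos: [0.6096, 0.0463, 0.0236]
orientation: [-1.998, -2.424, 0.002]
force: [-8.3, -3.0, 10.3]
opening: 0.0597
gripper_force: 40.0
```

```bash
python3 -m inch '[-0.6,3,0,0,50,-0.6,3,0,0,50,-0.6,3,0,0,50]'
python3 -m inch '[-0.4,2,0,0,50,-0.4,2,0,0,50,-0.4,2,0,0,50]'
python3 -m inch '[-0.2,1,0,0,50,-0.2,1,0,0,50,-0.2,1,0,0,50]'
python3 -m inch '[-0.2,1,0,0,50,-0.2,1,0,0,50,-0.2,1,0,0,50]'
```

```text
t: 17.67
tool_pos: [0.6093, 0.0479, 0.0236]
orientation: [1.998, 2.423, -0.003]
force: [-6.9, -7.2, 9.9]
opening: 0.0597
gripper_force: 40.0
t: 17.92
tool_pos: [0.609, 0.0494, 0.0236]
orientation: [1.998, 2.423, -0.004]
force: [-6.0, -9.1, 8.7]
opening: 0.0596
gripper_force: 40.0
t: 18.17
tool_pos: [0.6089, 0.0501, 0.0236]
orientation: [1.997, 2.422, -0.004]
force: [-5.8, -10.9, 9.1]
opening: 0.0599
gripper_force: 40.0
t: 18.42
tool_pos: [0.6087, 0.051, 0.0236]
orientation: [1.997, 2.422, -0.004]
force: [-6.4, -11.0, 8.7]
opening: 0.0597
gripper_force: 40.0
```

```bash
python3 -m inch '[0,0,0.8,0,50,0,0,0.8,0,50]'
python3 -m inch '[-0.4,2,0,0,50,-0.4,2,0,0,50,-0.4,2,0,0,50]'
python3 -m inch '[-0.2,1,0,0,50,-0.2,1,0,0,50,-0.2,1,0,0,50]'
python3 -m inch '[-0.2,1,0,0,50,-0.2,1,0,0,50,-0.2,1,0,0,50]'
```

```text
t: 18.58
tool_pos: [0.6083, 0.0524, 0.0236]
orientation: [1.999, 2.424, -0.002]
force: [-4.2, -6.3, 4.5]
opening: 0.0596
gripper_force: 40.0
t: 18.83
tool_pos: [0.6079, 0.0544, 0.0237]
orientation: [1.998, 2.424, -0.003]
force: [-3.9, -5.3, 5.0]
opening: 0.0596
gripper_force: 40.0
t: 19.08
tool_pos: [0.6079, 0.0547, 0.0236]
orientation: [1.997, 2.423, -0.004]
force: [-3.2, -7.7, 4.1]
opening: 0.0596
gripper_force: 40.0
t: 19.33
tool_pos: [0.6079, 0.0549, 0.0237]
orientation: [1.997, 2.422, -0.005]
force: [-2.3, -11.5, 3.4]
opening: 0.0595
gripper_force: 40.0
```

```bash
python3 -m inch '[1,0.2,0,0,50,1,0.2,0,0,50,1,0.2,0,0,50]' 55
python3 -m inch '[1,0.2,0,0,50,1,0.2,0,0,50,1,0.2,0,0,50]'
python3 -m inch '[0.8,1.2,0,0,50,0.8,1.2,0,0,50,0.8,1.2,0,0,50,0.8,1.2,0,0,50]'
python3 - <<'E'
from plant import read_camera,robot
import cv2,numpy as np
print(robot.read_state()["wrist_torque"])
s=read_camera("side")["image"];t=read_camera("top")["image"]
o=np.zeros((600,800,3),np.uint8)
o[:,:600]=cv2.resize(s[180:280,320:420],(600,600),interpolation=cv2.INTER_CUBIC)
o[:200,600:]=cv2.resize(t[195:285,195:285],(200,200))
o[200:400,600:]=cv2.resize(t[150:270,280:400],(200,200))
cv2.imwrite("pics/c7.png",o)
E
```

```text
t: 19.58
tool_pos: [0.608, 0.0549, 0.0237]
orientation: [1.998, 2.423, -0.007]
force: [-7.6, -12.7, 8.0]
opening: 0.0594
gripper_force: 55.0
t: 19.83
tool_pos: [0.6081, 0.0549, 0.0237]
orientation: [-1.998, -2.424, 0.01]
force: [-13.0, -13.8, 12.7]
opening: 0.0595
gripper_force: 55.0
t: 20.17
tool_pos: [0.6081, 0.055, 0.0237]
orientation: [-1.998, -2.424, 0.013]
force: [-17.9, -18.0, 15.8]
opening: 0.0595
gripper_force: 55.0
[-3.26514459  2.79966273  0.52208075]
```

View pics/c7.png

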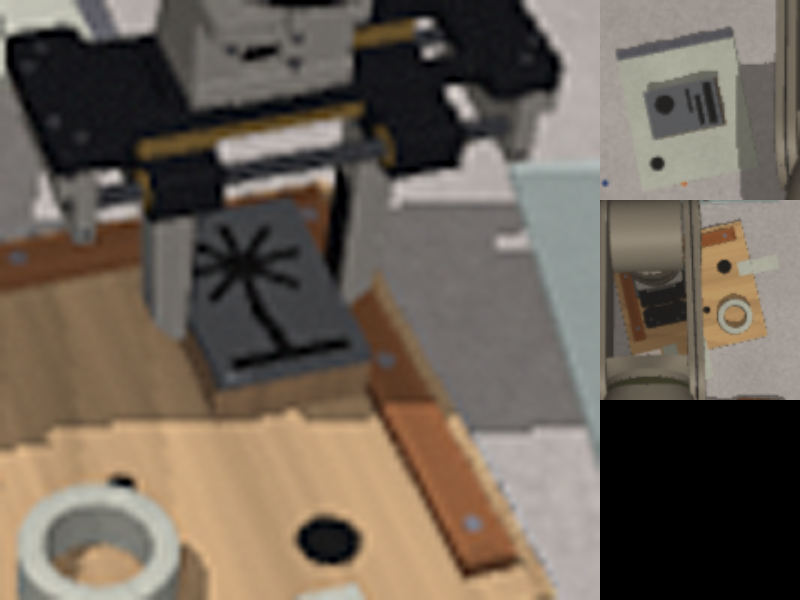

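Both contacts have stalled, with 18 N against each fence. I'll check that the long side lies flush by trying a small yaw.

```bash
cat > y.py <<'E'
from plant import robot
import numpy as np
s=robot.read_state(); o=s["orientation"]; print("yaw",round(2*np.degrees(np.arctan2(o[1],o[0]))%360-90,2),"Tz",s["wrist_torque"][2].round(2),s["tool_pos"].round(4))
E
python3 y.py
python3 -m inch '[0,0,0,0.7,50,0,0,0,0.7,50,0,0,0,0.7,50]' | grep force; python3 y.py
python3 -m inch '[0,0,0,-1.4,50,0,0,0,-1.4,50,0,0,0,-1.4,50]'| grep force; python3 y.py
```

```text
yaw 10.99 Tz 0.48 [0.6081 0.055  0.0237]
force: [-16.0, -18.2, 15.1]
gripper_force: 55.0
yaw 11.65 Tz -0.03 [0.6083 0.0551 0.0237]
force: [-17.9, -18.8, 15.6]
gripper_force: 55.3
yaw 10.4 Tz 1.74 [0.6081 0.055  0.0238]
```

```bash
python3 -m inch '[0,0,0,1.4,50,0,0,0,1.4,50,0,0,0,1.4,50]' | grep force; python3 y.py
python3 -m inch '[0,0,0,0.7,50,0,0,0,0.7,50,0,0,0,0.7,50]' | grep force; python3 y.py
python3 -m inch '[0,0,0,0.7,50,0,0,0,0.7,50,0,0,0,0.7,50]'| grep force; python3 y.py
```

```text
force: [-16.0, -18.5, 15.1]
gripper_force: 55.0
yaw 11.66 Tz 0.0 [0.6084 0.0552 0.0238]
force: [-15.9, -17.4, 15.4]
gripper_force: 55.2
yaw 12.26 Tz -1.17 [0.6083 0.0551 0.0237]
force: [-16.9, -16.8, 16.0]
gripper_force: 55.3
yaw 12.95 Tz -1.18 [0.6081 0.0551 0.0237]
```

```bash
python3 -m inch '[0,0,0,-1.3,50,0,0,0,-1.3,50,0,0,0,-1.3,50]' | grep force; python3 y.py
python3 -m inch '[0.4,0.4,0,0,50,0.4,0.4,0,0,50,0.4,0.4,0,0,50,0.4,0.4,0,0,50,0.4,0.4,0,0,50,0.4,0.4,0,0,50]'; python3 y.py
```

```text
force: [-15.7, -17.5, 14.4]
gripper_force: 55.0
yaw 11.8 Tz 0.56 [0.6083 0.0554 0.0237]
t: 22.27
tool_pos: [0.6083, 0.0554, 0.0237]
orientation: [-1.981, -2.437, 0.014]
force: [-18.3, -18.6, 17.5]
opening: 0.0594
gripper_force: 55.0
yaw 11.8 Tz 0.55 [0.6083 0.0554 0.0237]
```

```bash
python3 -c "
from plant import job
print(job.close_job())"
```

```text
the job is handed in; nothing more can be done
None
```

I set the sun block down flat near the middle of the pad, carved face up. The palm block is seated in the corner, still gripped and pressed against both fences (about 22 N on the long one, 15 N on the short one), and I handed the job in at about 22 s.

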